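# Level a microscope control board in its rework frame and lock it

### The job

The microscope's control board is tilted in its rework frame on the lab bench. Turn the board about its long axis until it lies level, and then lock it by turning the frame's bar-grip rotation knob clockwise to its stop. Leave the round star knob on the other post and the labware around the frame alone.

Things in the scene. Friction and masses are not known exactly. Their poses are not given: they have to be found in the camera images.
- frame: Rework frame fixed to the bench; origin at the centre of its underside, y along its long side towards the lock knob, x across, away from the robot, z up. Base plate 130 (x) by 390 (y) by 12 mm; upright posts at both ends, the first faces 114 mm from the centre. A carrier with a green circuit board pivots between the posts.
- carrier_mid (a point): Centre of the aluminium carrier, on its pivot axis, 120 mm above the bench; carrier 112 (x) by 210 mm (y). y: pivot axis, always level, towards the lock knob. x: across the board to its raised (far) long edge, tilts with it. z: normal to the board. Two long edge rails lie 40 to 56 mm either side of the axis, tops 6 mm above it in z; the board's parts are lower.
- carrier (a joint): Tilt of the carrier, rad: 0 level, positive with the far long edge raised; starts at 0.40 to 0.65. Stops at -0.8 and 0.8, none at level. The pivot has even friction (0.25 N m, about 7 N pressed down 36 mm from the axis): the carrier stays where it is left.
- lock_grip (a point): Grip point of the rotation (lock) knob: on its upright axis, 188 mm above the bench, 150 mm from carrier_mid along y. Black bar 60 mm long, 14 mm thick, from 13 mm above this point to 19 mm below it, where a disc of radius 18 mm sits. x lies along the bar and turns with it, z up. The bar starts roughly across the board's long axis and lies along it when locked.
- lock_knob (a joint): Turn of the lock knob, rad, growing clockwise seen from above: 0 unlocked, 1.40 at the stop, locked; starts at 0 to 0.25. Light friction, 0.08 N m. Its screw clamps a collar on the carrier's shaft. It turns equally easily at any tilt and does not itself move the carrier.
- width_knob (a joint): Turn of the round black star knob (38 mm across, top 151 mm above the bench) on the opposite post, 150 mm from carrier_mid against its y axis; it sets the frame's width. To be left at 0.
- bottle_mid (a point): Bystander: white reagent bottle with a blue cap, 60 mm diameter, 130 mm tall; the point is half-way up.
- flask_mid (a point): Bystander: clear upright culture flask with a blue cap, 75 by 40 mm, 125 mm tall; the point is 60 mm up.
- dishes_mid (a point): Bystander: stack of two clear round dishes, 92 mm diameter, 32 mm tall; the point is half-way up.

How it is judged (in metres and radians):
On the way:
1. the board is level, within 10 degrees, with the lock knob still loose (turned less than 0.5 rad) (value of joint carrier between -0.175 and 0.175 rad and value of joint lock_knob below 0.5 rad), for 0.2 s.
At the end, for the whole second after the job is handed in: The board is level within 10 degrees (0.175 rad) and at rest, and the lock knob is turned to within 0.2 rad of its clockwise stop (more than 1.2 rad) (value of joint carrier between -0.175 and 0.175 rad and value of joint lock_knob above 1.2 rad and velocity of joint carrier between -0.05 and 0.05 rad/s); the robot touches nothing.
It fails at once if the round star knob is turned by more than 0.3 rad (value of joint width_knob above 0.3 rad or value of joint width_knob below -0.3 rad).
It fails at once if the bottle, the flask or the dishes are moved by more than 20 mm (distance of any of bottle_mid, flask_mid, dishes_mid from where it was at the start of the episode above 0.02 m).
It also fails if it takes over 43 s, if anything falls off the work surface, if the arm or the gripper's body presses on something with over 40 N, if the wrist force passes 120 N, or if a joint passes its speed limit or range.

### The arm

A 7-joint arm with a two-finger parallel gripper is mounted at the origin on the work surface. World frame = base frame: x ahead of the robot, y to its left, z up, the work surface at z = 0. Lengths are in m, angles in degrees, forces in N, time in s.
With the tool pointing down it reaches from about 0.375 to 0.925 m from the base axis. Payload 3.1 kg.
Tool frame: the origin (TCP) lies on the centre line of the jaws, within the pads' length; the fingertips stand 17 mm ahead of it and the grasp point (between the pads) lies 2 mm behind it; z points along the fingers, x is the direction in which the jaws open and shut, and the axes are right-handed (so a half turn about z gives the same grasp; the last joint's range is limited). The gripper opens to 85 mm and grips with 20 to 120 N. Pads are 22 mm wide; open, the fingers measure 114 mm over their backs; the gripper's body (76 mm by 85 mm) begins 54 mm behind the grasp point. The pads swing forward as they close: fully open they stand 13 mm farther back than shut.
Start: joints at [-5.604, 21.939, 2.515, 91.553, -1.026, 66.532, -2.859], TCP at [0.65, 0, 0.248] pointing down, gripper open.
Joint ranges: [-149.38, 149.38], [-23.57, 123.04], [-84.95, 90], [0, 143.3], [-89.99, 269.99], [3.08, 112.72], [-163.45, 163.45]. Speed limits (degrees/s): [159.86, 159.86, 180, 180, 180, 180, 180].

### API

Orientations are given as a 3x3 rotation matrix whose columns are the frame's x, y, z axes.
In Python, from plant import robot gives the robot as it stands.
- The arm moves only by the tool arm_command, never from a script. Its argument "commands" is a list of rows, each a list of 3 entries, a list of its own where there are three numbers: the turn, a rotation vector about the tool's x, y, z in degrees, then the shift along the tool's x, y, z in m, then the closure in counts, from 0 (fully open) to 255 (shut). In form: [[[rx, ry, rz], [x, y, z], grip], ...]. A call has 1 to 12 rows; each row shifts and turns the commanded pose from where the row before left it, along the tool's axes as they then stand; what a row does not reach is not made up. A row lasts 1/12 s, in which the tool goes at most 41.7 mm and 7.16 degrees, less where a joint would pass 70% of its speed; a pose out of reach is approached as far as the arm can. A call is refused whole if a number of a shift passes 0.0417 or a number of a turn 7.16, either way. A call with a gripper value outside its range is refused whole. The fingers move at their own pace and stop on an object; "newtons" is the grip in N (left out, the last holds). Time passes only in rows, so rows that do not move let the fingers close. It gives the time, the measured TCP pose, the force and the opening at its end, in the units of the state.
- robot.state(): the state, without advancing time (a new reading comes with each control period).
- robot.read_camera(name): name is "scene" or "side" or "wrist"; returns a dict with "img" (420x560x3 uint8, blue, green, red), "mtx" (3x3 intrinsics, pixels), "world_to_cam" (4x4, takes a point from world to camera coordinates). Camera axes: x right, y up, looking along -z (the intrinsics and any distortion apply to the point x, -y, -z); pixel columns grow to the right and rows downward; lengths in m; the calibration is good to about 2 mm. A picture is of the moment at which its call begins. There is no depth.
- robot.sign_off(): hands the job in, once; it reports no verdict.
The state is a dict: "time_s": time; "q": joint angles; "joint_vel": joint speeds; "effort": joint torques, N m; "tool_pos": TCP position; "tool_rot": TCP orientation; "force": force on the tool from outside, world axes, zero at the start; "ft_torque": the same for the moment, N m; "opening": opening from 0.0 (shut) to 1.0 (fully open).
Only numpy, scipy, OpenCV 4.12 (cv2) and the standard library are available. Lean on these libraries where they do the work, as an engineer would, in place of code of your own. Each camera call takes 0.05 s, during which the arm holds its last target.

## Working session

There is one attempt and no reset: what is moved stays moved. The work goes in short steps, Python scripts to look and compute and a tool call to move; the robot and the scene stay as the last step left them, time stands still between calls to the robot, and variables do not carry over. Pictures are saved under pics/ and viewed, and the job is handed in when it is done.

Besides the shell and the picture viewer there is one more tool, called after "Call:" by a JSON object that holds its "api" and its "payload". arm_command: Moves the arm, as the interface text tells. Its arguments: {"type":"object","properties":{"commands":{"type":"array"},"newtons":{"type":"number"}},"required":["commands"]}

```bash
ls; mkdir -p pics; cat > h.py <<'E'
import numpy as np, cv2
from plant import robot
def snap(n,f):
    c=robot.read_camera(n); cv2.imwrite(f'pics/{f}.png',c['img']); np.savez(f'pics/{f}.npz',m=c['mtx'],w=c['world_to_cam']); return c
def load(f):
    d=np.load(f'pics/{f}.npz'); return d['m'],d['w']
def proj(f,P):
    m,w=load(f); P=np.atleast_2d(P); p=(w[:3,:3]@P.T).T+w[:3,3]; p=p*[1,-1,-1]; q=(m@p.T).T; return q[:,:2]/q[:,2:]
def ray(f,uv):
    m,w=load(f); d=np.linalg.inv(m)@[uv[0],uv[1],1]; d=d*[1,-1,-1]; R=w[:3,:3]; return -R.T@w[:3,3], R.T@d
def onz(f,uv,z):
    o,d=ray(f,uv); return o+d*(z-o[2])/d[2]
def tri(obs):
    A=np.zeros((3,3));b=np.zeros(3)
    for f,uv in obs:
        o,d=ray(f,uv); d=d/np.linalg.norm(d); M=np.eye(3)-np.outer(d,d); A+=M;b+=M@o
    return np.linalg.solve(A,b)
E
python3 - <<'E'
from h import *
for n in ['scene','side','wrist']:
    c=snap(n,n+'0'); print(n,c.keys(), c['mtx'].tolist(), np.linalg.inv(c['world_to_cam'])[:3,3])
print(robot.state())
E
```

```text
pics
scene dict_keys(['img', 'mtx', 'world_to_cam']) [[397.5652996994692, 0.0, 284.03375627500907], [0.0, 397.5652996994692, 208.52638837282842], [0.0, 0.0, 1.0]] [ 1.19568181 -0.00461226  0.9280828 ]
side dict_keys(['img', 'mtx', 'world_to_cam']) [[387.39453507715933, 0.0, 277.8289187517268], [0.0, 387.39453507715933, 216.65506501590758], [0.0, 0.0, 1.0]] [0.17046086 0.74858689 0.68437807]
wrist dict_keys(['img', 'mtx', 'world_to_cam']) [[361.5834938720874, 0.0, 269.22726029685333], [0.0, 361.5834938720874, 210.85862211447727], [0.0, 0.0, 1.0]] [0.6504427  0.0765256  0.37268157]
{'time_s': 0.15, 'q': array([-5.60372883, 21.98376273,  2.51210914, 91.62817389, -1.02672574,
       66.53259858, -2.86000884]), 'joint_vel': array([ 0.00891138, -0.09158478,  0.12106724, -0.31760897, -0.0403678 ,
       -0.01563173,  0.04958541]), 'effort': array([ 2.19941270e-03, -4.34053266e+01,  1.02680024e+00, -2.49981201e+01,
        1.06983635e-02,  7.30535554e-03,  3.91670756e-05]), 'tool_pos': array([6.49289505e-01, 1.16175557e-05, 2.47148705e-01]), 'tool_rot': array([[ 9.99997734e-01,  5.50027123e-05, -2.12821060e-03],
       [ 5.48055951e-05, -9.99999994e-01, -9.26793222e-05],
       [-2.12821569e-03,  9.25624743e-05, -9.99997731e-01]]), 'force': array([-0.41539241, -0.4054069 ,  0.16172537]), 'ft_torque': array([-0.00800771,  0.03397024, -0.03290663]), 'opening': 0.9982784669184475}
```

View pics/scene0.png

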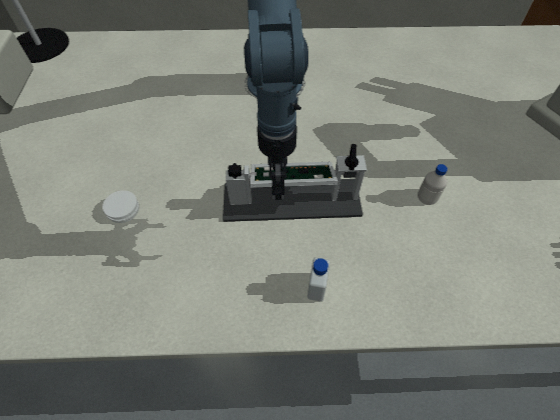

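View pics/side0.png

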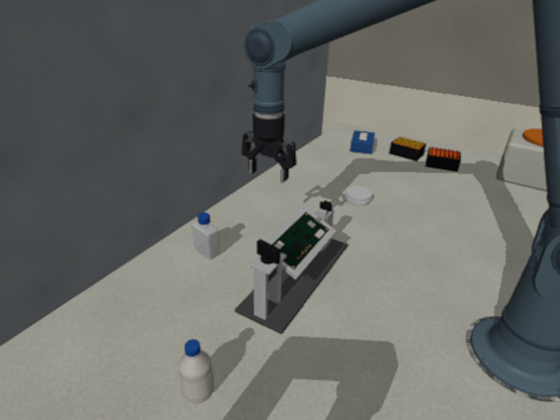

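View pics/wrist0.png

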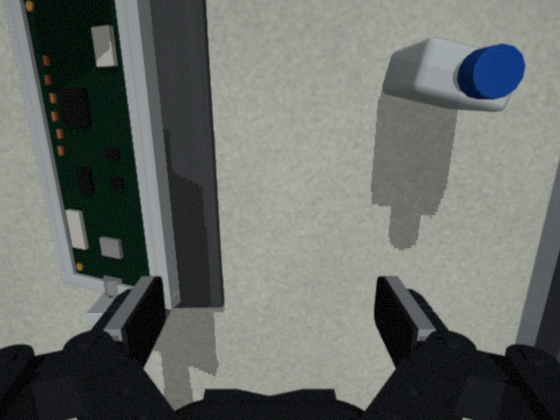

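```bash
python3 - <<'E'
import cv2
a=cv2.imread('pics/scene0.png')[130:230,210:380]; cv2.imwrite('pics/sc_c.png',cv2.resize(a,None,fx=4.6,fy=4.6,interpolation=cv2.INTER_CUBIC))
a=cv2.imread('pics/side0.png')[190:335,225:365]; cv2.imwrite('pics/si_c.png',cv2.resize(a,None,fx=4,fy=4,interpolation=cv2.INTER_CUBIC))
E
```

```text
(no output)
```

View pics/sc_c.png

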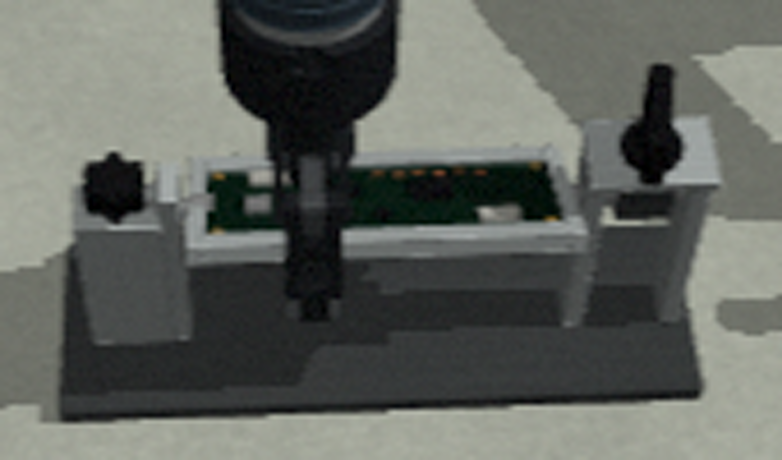

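View pics/si_c.png

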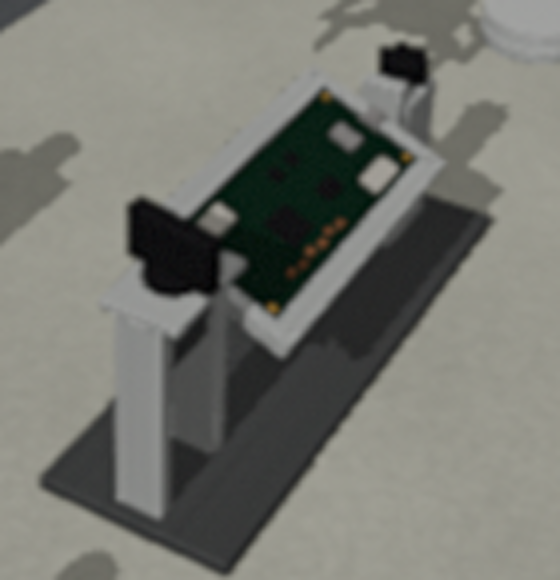

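```bash
python3 - <<'E'
from h import *
S=lambda u,v:(u/4.6+210,v/4.6+130)
D=lambda u,v:(u/4+225,v/4+190)
print('base scene',onz('scene0',S(62,418),0),onz('scene0',S(700,397),0))
print('base side',onz('side0',D(228,574),0),onz('side0',D(42,485),0.0),onz('side0',D(493,215),0.006))
print('bar top side',onz('side0',D(132,200),.201),onz('side0',D(218,240),.201))
print('bar top scene',onz('scene0',S(660,66),.201),onz('scene0',S(652,160),.201))
print('star',tri([('scene0',S(115,185)),('side0',D(405,62))]))
# rail outer corners
print('far rail right',tri([('scene0',S(585,228)),('side0',D(318,72))]))
print('near edge side', D(278,345),D(438,160))
E
```

```text
base scene [ 0.59340401 -0.14950562  0.        ] [5.88794616e-01 2.37624210e-01 1.11022302e-16]
base side [0.46066132 0.23146458 0.        ] [0.58826785 0.2339493  0.        ] [ 0.46698511 -0.15914519  0.006     ]
bar top side [0.54850454 0.19549328 0.201     ] [0.49202321 0.20022553 0.201     ]
bar top scene [0.50461605 0.19408026 0.201     ] [0.5715012  0.18116697 0.201     ]
star [ 0.52926888 -0.10756164  0.14177022]
far rail right [0.55154488 0.10657713 0.20248875]
near edge side (294.5, 276.25) (334.5, 230.0)
```

```bash
python3 - <<'E'
from h import *
S=lambda u,v:(u/4.6+210,v/4.6+130)
D=lambda u,v:(u/4+225,v/4+190)
print('far rail y- corner',tri([('scene0',S(190,236)),('side0',D(318,70))]))
print('near rail y+ corner?',tri([('scene0',S(562,148)),('side0',D(245,318))]))
C=np.array([0.5277,0.040,0.12]);y=np.deg2rad(0.8)
for t in (.4,.5,.6):
    ex=np.array([np.cos(y)*np.cos(t),np.sin(y)*np.cos(t),np.sin(t)]);ey=np.array([-np.sin(y),np.cos(y),0]);ez=np.cross(ex,ey)
    for a,b in((56,-105),(56,105),(-56,-105),(-56,105)):
        P=C+(a*ex+b*ey+6*ez)/1000
        s=(proj('scene0',P)[0]-[210,130])*4.6; d=(proj('side0',P)[0]-[225,190])*4
        print(t,a,b,P.round(3),s.round(),d.round(),proj('wrist0',P)[0].round())
print(onz('scene0',(432,200),0.0),onz('scene0',(318,297),0),onz('scene0',(120,205),.03))
E
```

```text
far rail y- corner [ 0.57151626 -0.06336096  0.14482521]
near rail y+ corner? [0.49474612 0.15398488 0.11832305]
0.4 56 -105 [ 0.578 -0.064  0.147] [188. 244.] [311.  63.] [169. 304.]
0.4 56 105 [0.575 0.146 0.147] [574. 232.] [142. 218.] [131. -38.]
0.4 -56 -105 [ 0.475 -0.066  0.104] [194. 153.] [444. 162.] [ 59. 277.]
0.4 -56 105 [0.472 0.144 0.104] [546. 142.] [295. 338.] [ -1. -11.]
0.5 56 -105 [ 0.575 -0.064  0.152] [188. 234.] [315.  58.] [163. 308.]
0.5 56 105 [0.572 0.146 0.152] [574. 222.] [147. 213.] [122. -41.]
0.5 -56 -105 [ 0.477 -0.066  0.098] [194. 161.] [440. 168.] [ 65. 274.]
0.5 -56 105 [0.474 0.144 0.098] [545. 150.] [291. 344.] [ 7. -9.]
0.6 56 -105 [ 0.572 -0.064  0.157] [187. 224.] [320.  54.] [156. 312.]
0.6 56 105 [0.569 0.146 0.157] [574. 212.] [152. 209.] [112. -44.]
0.6 -56 -105 [ 0.48  -0.066  0.093] [195. 170.] [436. 173.] [ 71. 271.]
0.6 -56 105 [0.477 0.144 0.093] [545. 159.] [287. 350.] [16. -7.]
[ 5.38136521e-01  4.47222316e-01 -1.11022302e-16] [0.82281671 0.09506316 0.        ] [ 0.55302188 -0.43228403  0.03      ]
```

Call:
{"api": "arm_command", "payload": {"commands": [[[0, 0, 0], [-0.02, -0.009, 0], 255], [[0, 0, 0], [-0.02, -0.009, 0.01], 255], [[0, 0, 0], [-0.02, -0.009, 0.015], 255], [[0, 0, 0], [-0.02, -0.008, 0.015], 255], [[0, 0, 0], [0, 0, 0.01], 255], [[0, 0, 0], [0, 0, 0.005], 255], [[0, 0, 0], [0, 0, 0], 255]], "newtons": 30}}

```text
time_s: 0.73
tool_pos: [0.5695, 0.0345, 0.1919]
tool_rot: [[1.0, -0.0, -0.002], [-0.0, -1.0, -0.001], [-0.002, 0.001, -1.0]]
force: [-0.6, -0.2, 0.5]
opening: 0.008
```

```bash
python3 - <<'E'
from h import *
for n in ['side','wrist']: snap(n,n+'1')
a=cv2.imread('pics/side1.png')[160:335,205:365]; b=cv2.resize(a,None,fx=3,fy=3,interpolation=cv2.INTER_CUBIC)
c=cv2.imread('pics/wrist1.png'); h=min(b.shape[0],420)
cv2.imwrite('pics/j1.png',b); s=robot.state(); print(s['tool_pos'],s['force'],s['opening'])
E
```

```text
[0.57137849 0.03426595 0.19379302] [ 0.43986275 -0.07268363 -0.30972989] -0.00010700043303610967
```

View pics/j1.png

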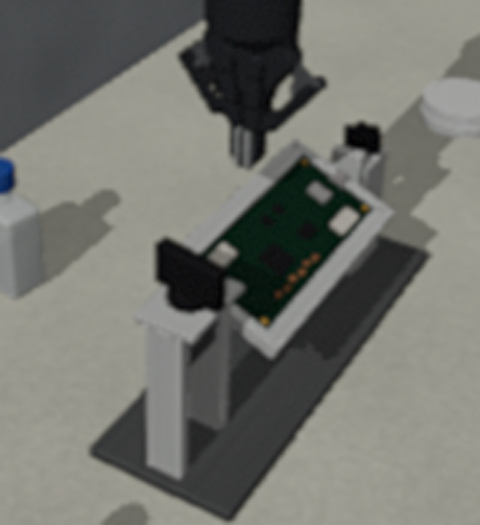

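View pics/wrist1.png

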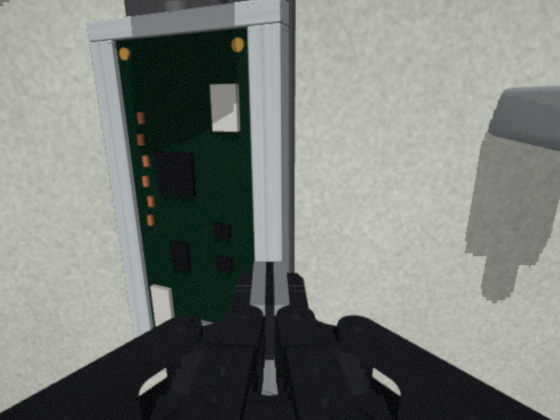

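Call:
{"api": "arm_command", "payload": {"commands": [[[0, 0, 0], [0, 0, 0.008], 255], [[0, 0, 0], [0, 0, 0.006], 255], [[0, 0, 0], [0.001, 0, 0.004], 255], [[0, 0, 0], [0.001, 0, 0.004], 255], [[0, 0, 0], [0.001, 0, 0.004], 255], [[0, 0, 0], [0.001, 0, 0.004], 255], [[0, 0, 0], [0, 0, 0.004], 255], [[0, 0, 0], [0, 0, 0.004], 255], [[0, 0, 0], [0, 0, 0.004], 255], [[0, 0, 0], [0, 0, 0.004], 255], [[0, 0, 0], [0, 0, 0.003], 255], [[0, 0, 0], [0, 0, 0], 255]]}}

```text
time_s: 1.83
tool_pos: [0.5779, 0.0352, 0.1464]
tool_rot: [[1.0, -0.0, 0.009], [-0.0, -1.0, 0.001], [0.009, -0.001, -1.0]]
force: [3.1, 0.7, 5.3]
opening: 0.0
```

```bash
python3 - <<'E'
from h import *
for n in ['side','wrist']: snap(n,n+'2')
a=cv2.imread('pics/side2.png')[160:335,205:365]; b=cv2.resize(a,None,fx=3,fy=3,interpolation=cv2.INTER_CUBIC)
cv2.imwrite('pics/j2.png',b); s=robot.state(); print(s['tool_pos'],s['force'],s['opening'])
E
```

```text
[0.57722348 0.0352208  0.14636246] [ 3.75575966 -0.41419659  5.06864837] -0.002611630081046204
```

View pics/j2.png

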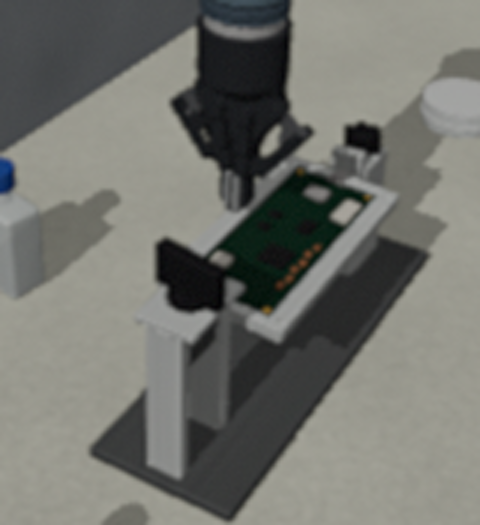

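View pics/wrist2.png

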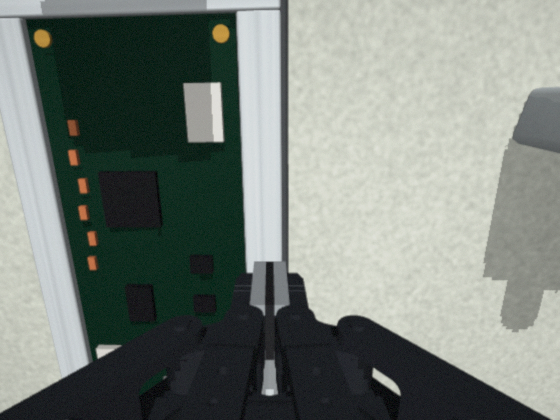

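Call:
{"api": "arm_command", "payload": {"commands": [[[0, 0, 0], [0, 0, 0.002], 255], [[0, 0, 0], [0, 0, 0.0015], 255], [[0, 0, 0], [0, 0, 0], 255]]}}

```text
time_s: 2.18
tool_pos: [0.5771, 0.0352, 0.1427]
tool_rot: [[1.0, 0.0, 0.007], [-0.0, -1.0, 0.001], [0.007, -0.001, -1.0]]
force: [3.8, 0.3, 5.4]
opening: -0.001
```

```bash
python3 - <<'E'
from h import *
s=robot.state(); print(s['tool_pos'],s['force'],s['opening'])
E
```

```text
[0.57713631 0.03518828 0.14270844] [3.84156558 0.26975312 5.41334015] -0.0014365486006891791
```

Call:
{"api": "arm_command", "payload": {"commands": [[[0, 0, 0], [0, 0, -0.01], 255], [[0, 0, 0], [0, 0, -0.02], 255], [[0, 0, 0], [0, 0, -0.03], 255], [[0, 0, 0], [-0.02, -0.015, -0.03], 100], [[0, 0, 0], [-0.02, -0.015, -0.02], 100], [[0, 0, 0], [0, 0, -0.01], 100], [[0, 0, 0], [0, 0, 0], 100], [[0, 0, 0], [0, 0, 0], 100]]}}

```text
time_s: 2.85
tool_pos: [0.5334, 0.0646, 0.2606]
tool_rot: [[1.0, 0.0, -0.001], [0.0, -1.0, -0.001], [-0.001, 0.001, -1.0]]
force: [-0.4, 0.1, -0.4]
opening: 0.61
```

```bash
python3 - <<'E'
from h import *
for n in ['side','wrist','scene']: snap(n,n+'3')
a=cv2.imread('pics/side3.png')[190:335,225:365]; b=cv2.resize(a,None,fx=4,fy=4,interpolation=cv2.INTER_CUBIC)
cv2.imwrite('pics/j3.png',b); s=robot.state(); print(s['tool_pos'],s['force'],s['opening'])
E
```

```text
[0.53307107 0.0637215  0.25873205] [-0.36374366  0.49966995 -0.15221306] 0.6097623636351193
```

View pics/j3.png

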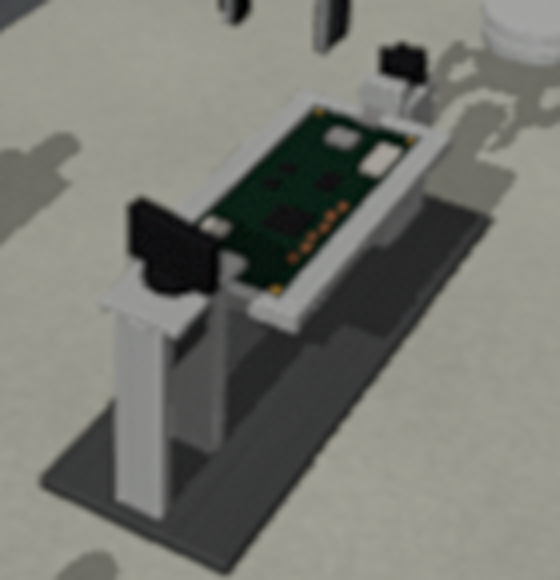

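View pics/wrist3.png

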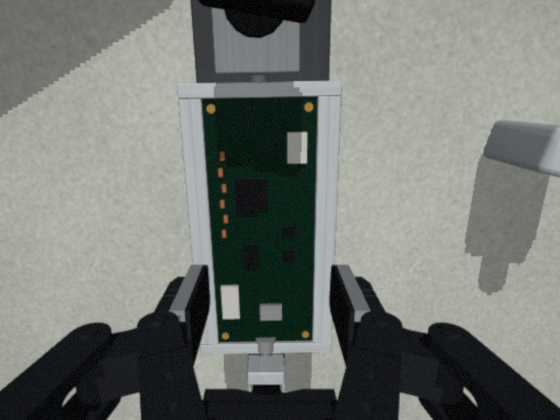

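Call:
{"api": "arm_command", "payload": {"commands": [[[0, 0, 0], [0, -0.03, 0], 100], [[0, 0, 0], [0, -0.03, 0], 100], [[0, 0, 0], [0, 0, 0], 100], [[0, 0, 0], [0, 0, 0], 100], [[0, 0, 0], [0, 0, 0], 100]]}}

```text
time_s: 3.42
tool_pos: [0.5336, 0.1241, 0.2593]
tool_rot: [[1.0, -0.0, -0.003], [-0.0, -1.0, -0.002], [-0.003, 0.002, -1.0]]
force: [-0.3, -0.6, 0.4]
opening: 0.607
```

```bash
python3 - <<'E'
from h import *
c=snap('wrist','wrist4')
cv2.imwrite('pics/j4.png',cv2.resize(c['img'][50:200,170:370],None,fx=4,fy=4,interpolation=cv2.INTER_CUBIC)*1)
E
```

```text
(no output)
```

View pics/j4.png

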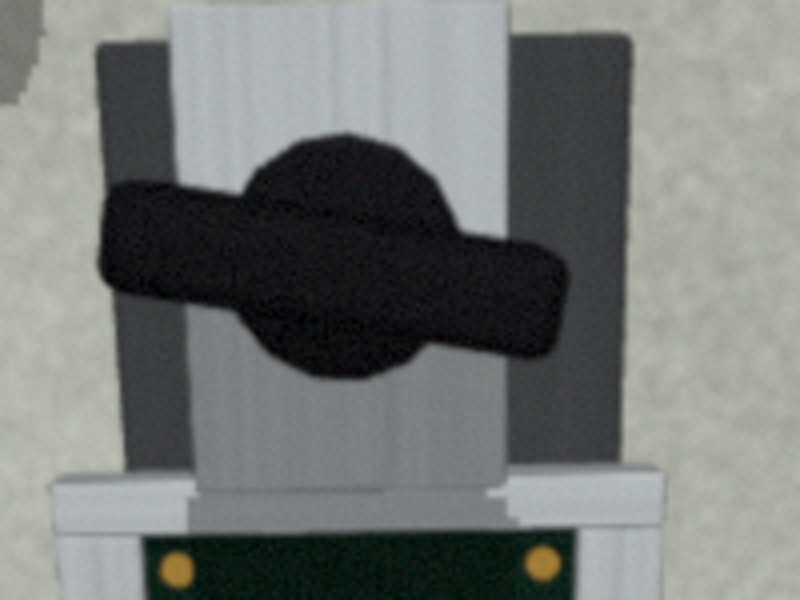

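```bash
python3 - <<'E'
from h import *
T=lambda u,v:(u/4+170,v/4+50)
a,b=onz('wrist4',T(106,235),.201),onz('wrist4',T(564,302),.201)
print(a,b,(a+b)/2,np.linalg.norm(a-b),np.degrees(np.arctan2(*(b-a)[[1,0]])),onz('wrist4',T(345,257),.169))
s=robot.state(); print(s['tool_pos'],s['q'],s['opening'])
E
```

```text
[0.49866402 0.19501893 0.201     ] [0.55500263 0.18700488 0.201     ] [0.52683332 0.1910119  0.201     ] 0.056905744214975316 -8.09588634502383 [0.52667572 0.19095163 0.169     ]
[0.53380285 0.12332496 0.25948732] [-15.05202038  10.59439812  -2.57198873 104.81205895   0.57303765
  64.75920123 -17.93443694] 0.6071766597356882
```

Call:
{"api": "arm_command", "payload": {"commands": [[[0, 0, 0], [-0.0035, -0.0335, 0], 100], [[0, 0, 0], [-0.0035, -0.0335, 0], 100], [[0, 0, -6.8], [0, 0, 0], 100], [[0, 0, -6.8], [0, 0, 0], 100], [[0, 0, -6.8], [0, 0, 0], 100], [[0, 0, -6.8], [0, 0, 0], 100], [[0, 0, -6.8], [0, 0, 0], 100], [[0, 0, -6.8], [0, 0, 0], 100], [[0, 0, -6.8], [0, 0, 0], 100], [[0, 0, -6.8], [0, 0, 0], 100], [[0, 0, -6.8], [0, 0, 0], 100], [[0, 0, -6.8], [0, 0, 0], 100]]}}

```text
time_s: 4.47
tool_pos: [0.5274, 0.1897, 0.2602]
tool_rot: [[0.372, 0.928, -0.001], [0.928, -0.372, -0.001], [-0.001, -0.0, -1.0]]
force: [-0.0, -0.6, 0.4]
opening: 0.609
```

Call:
{"api": "arm_command", "payload": {"commands": [[[0, 0, -6.8], [0, 0, 0], 100], [[0, 0, -6.8], [0, 0, 0], 100], [[0, 0, 0], [0, 0, 0], 100], [[0, 0, 0], [0, 0, 0], 100], [[0, 0, 0], [0, 0, 0], 100], [[0, 0, 0], [0, 0, 0], 100]]}}

```text
time_s: 4.97
tool_pos: [0.5271, 0.1914, 0.2606]
tool_rot: [[0.149, 0.989, -0.0], [0.989, -0.149, -0.0], [-0.0, -0.0, -1.0]]
force: [-0.6, -0.5, 0.1]
opening: 0.61
```

```bash
python3 - <<'E'
from h import *
s=robot.state(); print(s['tool_pos'],s['q'],s['opening'],s['tool_rot'])
d=np.array([.5268,.191,.192])-s['tool_pos']; print(s['tool_rot'].T@d)
for n in ['wrist','side']: snap(n,n+'5')
E
```

```text
[0.52711056 0.19138227 0.26062942] [-12.08487295  12.47268802 -13.75610064 102.6533708    3.25192831
  65.27588421  54.55743575] 0.6095573361329208 [[ 1.48706663e-01  9.88881323e-01 -2.38429028e-04]
 [ 9.88881295e-01 -1.48706732e-01 -3.02567739e-04]
 [-3.34659588e-04 -1.90784168e-04 -9.99999926e-01]]
[-0.00040123 -0.00023717  0.0686296 ]
```

View pics/wrist5.png

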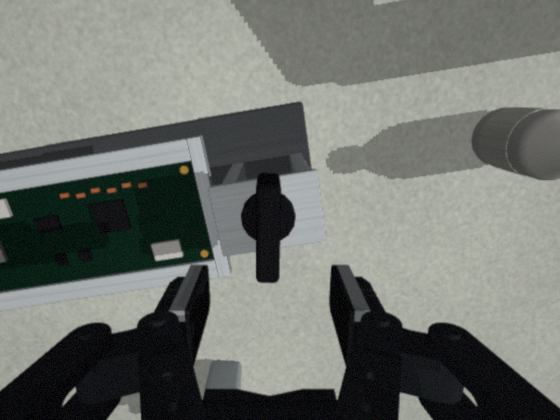

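Call:
{"api": "arm_command", "payload": {"commands": [[[0, 0, 0], [0, 0, 0.015], 100], [[0, 0, 0], [0, 0, 0.02], 100], [[0, 0, 0], [0, 0, 0.018], 100], [[0, 0, 0], [0, 0, 0.01], 100], [[0, 0, 0], [0, 0, 0.005], 100], [[0, 0, 0], [0, 0, 0], 100], [[0, 0, 0], [0, 0, 0], 255], [[0, 0, 0], [0, 0, 0], 255], [[0, 0, 0], [0, 0, 0], 255], [[0, 0, 0], [0, 0, 0], 255], [[0, 0, 0], [0, 0, 0], 255], [[0, 0, 0], [0, 0, 0], 255]], "newtons": 30}}

```text
time_s: 6.07
tool_pos: [0.5277, 0.1905, 0.1943]
tool_rot: [[0.148, 0.989, 0.001], [0.989, -0.148, -0.002], [-0.001, 0.001, -1.0]]
force: [-2.2, -3.9, 5.6]
opening: 0.153
```

```bash
python3 - <<'E'
from h import *
s=robot.state(); print(s['tool_pos'],s['force'],s['ft_torque'],s['opening']*85)
snap('wrist','wrist6')
E
```

```text
[0.52772695 0.19045991 0.19429375] [-2.21035464 -3.94392661  5.60734532] [-0.78569467  0.34866055 -0.18241802] 13.02363308823404
```

View pics/wrist6.png

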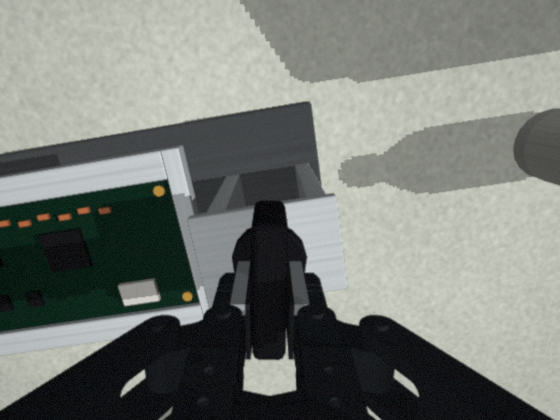

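Call:
{"api": "arm_command", "payload": {"commands": [[[0, 0, 3], [0, 0, -0.002], 255], [[0, 0, 6], [0, 0, 0], 255], [[0, 0, 6], [0, 0, 0], 255], [[0, 0, 6], [0, 0, 0], 255], [[0, 0, 6], [0, 0, 0], 255], [[0, 0, 6], [0, 0, 0], 255], [[0, 0, 6], [0, 0, 0], 255], [[0, 0, 6], [0, 0, 0], 255], [[0, 0, 6], [0, 0, 0], 255], [[0, 0, 6], [0, 0, 0], 255], [[0, 0, 3], [0, 0, 0], 255], [[0, 0, 0], [0, 0, 0], 255]]}}

```text
time_s: 7.12
tool_pos: [0.5262, 0.1886, 0.1943]
tool_rot: [[0.931, 0.365, -0.003], [0.365, -0.931, -0.005], [-0.004, 0.004, -1.0]]
force: [-2.7, -5.3, 1.1]
opening: 0.156
```

Call:
{"api": "arm_command", "payload": {"commands": [[[0, 0, 5], [0, 0, 0], 255], [[0, 0, 5], [0, 0, 0], 255], [[0, 0, 5], [0, 0, 0], 255], [[0, 0, 3], [0, 0, 0], 255], [[0, 0, 2], [0, 0, 0], 255], [[0, 0, 1], [0, 0, 0], 255], [[0, 0, 0], [0, 0, 0], 255], [[0, 0, 0], [0, 0, 0], 255]]}}

```text
time_s: 7.78
tool_pos: [0.5254, 0.1884, 0.1943]
tool_rot: [[1.0, 0.011, -0.004], [0.011, -1.0, -0.006], [-0.005, 0.006, -1.0]]
force: [-4.5, -6.3, 2.7]
opening: 0.153
```

```bash
python3 - <<'E'
from h import *
s=robot.state(); print(s['tool_pos'],s['force'],s['ft_torque'],s['opening']*85,np.degrees(np.arctan2(s['tool_rot'][1,0],s['tool_rot'][0,0])))
c=snap('wrist','wrist7'); c=snap('side','side7')
E
```

```text
[0.52540385 0.18837059 0.19433926] [-4.48271672 -6.25265047  2.73507421] [-1.27521292  0.77803761  0.30555225] 13.038379895127985 0.6123402639068767
```

View pics/wrist7.png

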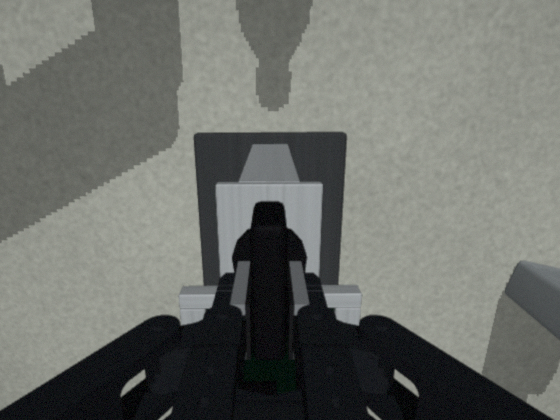

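Call:
{"api": "arm_command", "payload": {"commands": [[[0, 0, 1.5], [0, 0, 0], 255], [[0, 0, 0], [0, 0, 0], 255], [[0, 0, 0], [0, 0, 0], 255]]}}

```text
time_s: 8.13
tool_pos: [0.5253, 0.1886, 0.1943]
tool_rot: [[1.0, -0.014, -0.004], [-0.014, -1.0, -0.006], [-0.004, 0.006, -1.0]]
force: [-4.3, -5.7, 1.9]
opening: 0.158
```

```bash
python3 - <<'E'
from h import *
s=robot.state(); print(s['tool_pos'],s['force'],s['ft_torque'],s['opening']*85,np.degrees(np.arctan2(s['tool_rot'][1,0],s['tool_rot'][0,0])))
E
```

```text
[0.52534518 0.18859604 0.19434432] [-4.27093801 -5.6744533   1.8923618 ] [-1.26245036  0.79071789  0.61873949] 13.438940795989396 -0.7824049363616123
```

Call:
{"api": "arm_command", "payload": {"commands": [[[0, 0, -1.5], [0, 0, 0], 255], [[0, 0, 0], [0, 0, 0], 100], [[0, 0, 0], [0, 0, 0], 100], [[0, 0, 0], [0, 0, 0], 100], [[0, 0, 0], [0, 0, 0], 100], [[0, 0, 0], [0, 0, 0], 100], [[0, 0, 0], [0, 0, -0.01], 100], [[0, 0, 0], [0, 0, -0.02], 100], [[0, 0, 0], [0, 0, -0.03], 100], [[0, 0, 0], [-0.01, 0.02, -0.03], 100], [[0, 0, 0], [-0.01, 0.04, -0.02], 100], [[0, 0, 0], [0, 0, 0], 100]]}}

```text
time_s: 9.13
tool_pos: [0.5113, 0.1287, 0.3094]
tool_rot: [[1.0, 0.002, 0.01], [0.002, -1.0, -0.002], [0.01, 0.002, -1.0]]
force: [1.0, -2.1, 0.3]
opening: 0.605
```

Call:
{"api": "arm_command", "payload": {"commands": [[[0, 0, 0], [0, 0, 0], 100], [[0, 0, 0], [0, 0, 0], 100], [[0, 0, 0], [0, 0, 0], 100]]}}

```text
time_s: 9.38
tool_pos: [0.5079, 0.1366, 0.3024]
tool_rot: [[1.0, 0.012, -0.001], [0.012, -1.0, 0.0], [-0.001, -0.0, -1.0]]
force: [-0.9, 0.3, -0.3]
opening: 0.612
```

```bash
python3 - <<'E'
from h import *
s=robot.state(); print(s['tool_pos'],s['force'],s['opening']*85,abs(s['joint_vel']).max())
for n in ['wrist','side']: snap(n,n+'8')
a=cv2.imread('pics/side8.png')[190:335,225:365]; cv2.imwrite('pics/j8.png',cv2.resize(a,None,fx=4,fy=4,interpolation=cv2.INTER_CUBIC))
E
```

```text
[0.50794918 0.13655431 0.30239443] [-0.87618421  0.26604183 -0.29284296] 52.02638748643112 0.8550891355270853
```

View pics/wrist8.png

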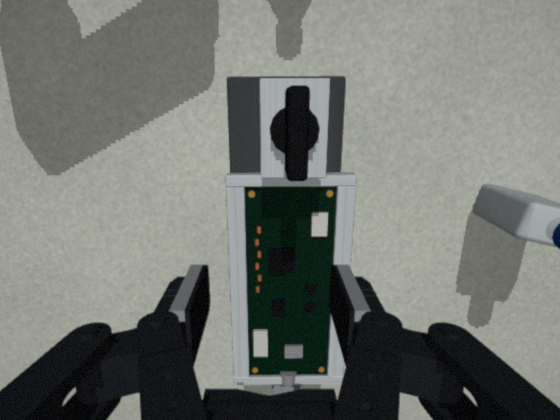

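View pics/j8.png

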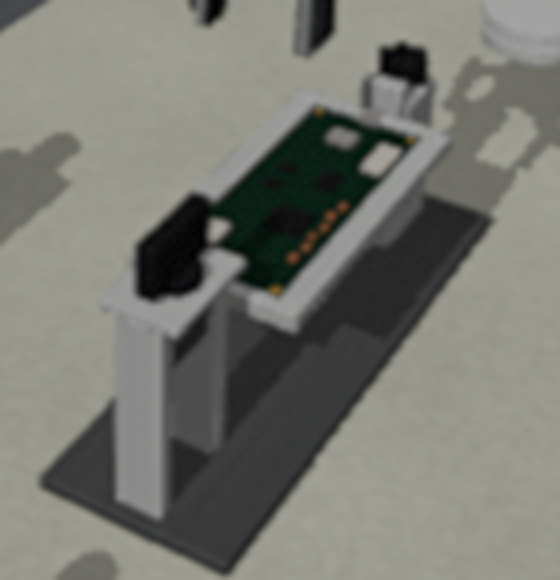

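```bash
python3 -c "
from plant import robot
print(robot.sign_off())"
```

```text
the job is handed in; nothing more can be done
None
```

The board is level and the bar-grip lock knob is turned clockwise to its stop. I handed the job in at about 9.5 s of the 43 s allowed; sign-off reports no verdict.

- **Levelling:** I pressed the far edge rail down with the closed fingertips until they stood at 0.1257 m, against 0.126 m for a level board. The knob had not been touched at that point; its bar stood at about −8°, close to the unlocked position.
- **Locking:** I gripped the bar and turned it about 81° clockwise. A further 1.5° of turn doubled the moment about the knob's axis from 0.31 to 0.62 N m, which I read as the stop.
- **Last checks:** After I released and lifted clear, the wrist picture showed the bar lying along the board's long axis. The side picture showed the board unchanged from level. The force reading was about zero, with the gripper about 100 mm above the knob.
- **Bystanders:** I never approached the star knob, bottle, flask or dishes. I did not re-measure their positions at the end.

No check failed. The force readings during the knob turn stayed under about 8 N. My first match for the rail corner gave an impossible height, so I corrected it before moving the arm.

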